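# Twist-lock the press light back onto its shelf mount

### The arm

A 6-joint arm with a two-finger parallel gripper is mounted at the origin on the work surface. World frame = base frame: x ahead of the robot, y to its left, z up, the work surface at z = 0. Lengths are in mm, angles in degrees, forces in N, time in s.
With the tool pointing down it reaches from about 350 to 1000 mm from the base axis. Payload 7.1 kg.
Tool frame: the origin (TCP) lies at the centre of the arm's flange, where the gripper is bolted on; the fingertips stand 173 mm ahead of it and the grasp point (between the pads) lies 155 mm ahead of it; z points along the fingers, y is the line along which they close (so a half turn about z gives the same grasp; the last joint's range is limited). The gripper opens to 85 mm and grips with 20 to 120 N. Pads are 22 mm wide; open, the fingers measure 114 mm over their backs; the gripper's body (76 mm by 85 mm) begins 54 mm behind the grasp point. The pads swing forward as they close: fully open they stand 13 mm farther back than shut.
Start: joints at [-74.485, 24.242, 93.386, -0, 62.372, -1.089], TCP at [178.619, -598.917, 404.719] pointing down, gripper open.
Joint ranges: [-172.04, 172.04], [-51.8, 120.97], [4.93, 147.93], [-75.15, 255.16], [6.16, 154.13], [-145.62, 145.62]. Speed limits (degrees/s): [136.94, 136.94, 172.46, 180, 180, 180].

### API

Orientations are given as [roll, pitch, yaw] about the fixed x, y, z axes, in that order (R = Rz(yaw) Ry(pitch) Rx(roll)).
In Python, from rig import env, imaging gives the robot as it stands.
- The arm moves only by the tool servo_tool, never from a script. Its argument "motion" is a list of rows, each an object with "slide": the shift along the world's x, y, z in cm, a list of three; "twist": the turn, a rotation vector about the world's x, y, z in rad, a list of three; "grip": the finger opening in cm, from 0 to 8.54. In form: [{"slide": [x, y, z], "twist": [rx, ry, rz], "grip": grip}, ...]. A call has 1 to 10 rows; each row is the pose to reach, as a shift and turn from the pose commanded when the call began; what a row does not reach only later rows make up. A row lasts 1/12 s, in which the tool goes at most 41.7 mm and 7.16 degrees, less where a joint would pass 70% of its speed; a pose out of reach is approached as far as the arm can. A call with a gripper value outside its range is refused whole. The fingers move at their own pace and stop on an object; "squeeze" is the grip in N (left out, the last holds). Time passes only in rows, so rows that repeat a pose let the fingers close. It gives the time, the measured TCP pose, the force, the opening and the grip force at its end, in the units of the state.
- env.get_state(): the state, without advancing time (a new reading comes with each control period).
- imaging.read_camera(name): name is "side" or "top" or "wrist"; returns the picture (384x512x3 uint8, red, green, blue); there is no depth.
- imaging.camera_info(name): a dict with "fx", "fy", "cx", "cy" (pixels), "distortion" ([k1, k2, p1, p2, k3] as OpenCV has them; the pictures are not rectified), "R" (3x3) and "t" (3): a world point X has camera coordinates R X + t; the wrist camera has in their place "tool_from_camera" (4x4, takes a point from camera to tool coordinates, whose origin is the TCP and whose axes are the flange's). Camera axes: x right, y down, z forward; pixel columns grow to the right and rows downward; lengths in mm; the calibration is good to about 2 mm. A picture is of the moment at which its call begins: read the wrist's pose just before it. camera_info takes no time and is no camera call.
- env.close_job(): hands the job in; it is judged then, once.
The state is a dict: "time": time; "q": joint angles; "joint_velocities": joint speeds; "tau": joint torques, N m; "eef_pos": TCP position; "ee_rot": TCP orientation; "force": force on the tool from outside, world axes, zero at the start; "torque": the same for the moment, N m; "gripper_width": finger opening in mm; "grasp_force": force on a finger pad.
Only numpy, scipy, OpenCV 4.12 (cv2) and the standard library are available. Lean on these libraries where they do the work, as an engineer would, in place of code of your own. Each camera call takes 0.05 s, during which the arm holds its last target. There are 200 camera calls.

### The job

Put the press-button light that has two ears on its foot back onto the walnut mount: lower it upright with its ears between the two hooks until it sits fully down on the seat, then turn it clockwise (seen from above) until its ears are home under the hooks, and let go. Leave the plain light without ears and the tumbler where they are.

Things in the scene. Friction and masses are not known exactly. Their poses are not given: they have to be found in the camera images.
- light: Loose upright chrome light, 130-250 g, 75 mm high. Foot: disc 58 wide, 10 thick, with two opposite ears along its x axis (14 wide, 10 thick, 104 tip to tip; a half turn looks the same). Above it a round body 44 across up to 72 mm, white band low down, small button on top (not to be pressed). Grip the body at any yaw, 50-65 mm above the underside. Origin: centre of underside, z up.
- mount: Fixed walnut plinth 150x150x20; round black seat, top 24 mm above origin, in a steel rim (inner radius 64, top 30). Steel hooks on its +y and -y sides: from 40 to 71 mm off the axis, 32 wide, underside 40, top 46 mm up; end walls let ears in clockwise only. Ears go down along its x, lock a quarter turn later along its y; friction only, no click. Origin: centre of underside, z up.
- plain_light: Bystander: a loose light of the same body and foot disc (58 and 44 mm across, 75 mm high) but without ears. The two lights may stand in either of two places. Origin: centre of underside.
- tumbler: Bystander: empty short glass tumbler, 82 mm across, 88 mm high, loose. Origin: centre of underside.
Things that resemble listed ones, but are neither listed nor needed, are in the scene too. Leave any black or purple look-alike of the light alone. Leave any green or purple look-alike of the mount alone.

How it is judged (in metres and radians):
On the way:
1. the light sits in the mount with its ears between the hooks (horizontal distance between light and mount below 0.014 m and z of light in the frame of mount below 0.03 m and angle between the x axis of light and the x axis of mount, either way round below 1 rad and angle between light's own z axis and vertical below 0.17 rad), for 0.1 s.
At the end, for the whole second after the job is handed in: The light with ears sits upright (within about 7 degrees) and at rest on the mount's seat (within 4 mm), within 14 mm of its axis, its ears turned under the hooks (within 17 degrees of the line through both hooks), released; the plain light and the tumbler stand within 30 mm of where they were (horizontal distance between light and mount below 0.014 m and z of light in the frame of mount between 0.02 and 0.028 m and angle between the x axis of light and the y axis of mount, either way round below 0.3 rad and angle between light's own z axis and vertical below 0.12 rad and linear speed of light below 0.02 m/s and distance of each of plain_light, tumbler from where it was at the start of the episode below 0.03 m); the robot touches nothing.
It fails at once if the plain light or the tumbler is knocked over or shoved away (distance of any of plain_light, tumbler from where it was at the start of the episode above 0.03 m or angle between any of plain_light, tumbler's own z axis and vertical above 0.4 rad).
It also fails if it takes over 43 s, if anything falls off the work surface, if the arm or the gripper's body presses on something with over 40 N, if the wrist force passes 120 N, or if a joint passes its speed limit or range.

## Working session

There is one attempt and no reset: what is moved stays moved. The work goes in short steps, Python scripts to look and compute and a tool call to move; the robot and the scene stay as the last step left them, time stands still between calls to the robot, and variables do not carry over. Pictures are saved under pics/ and viewed, at most 10 in all, crops included, and the job is handed in when it is done.

Besides the shell and the picture viewer there is one more tool, called after "Emit:" as name(argument=value, ...), one argument or row to a line, values as JSON. servo_tool: Moves the arm, as the interface text tells. Its arguments: {"type":"object","properties":{"motion":{"type":"array"},"squeeze":{"type":"number"}},"required":["motion"]}

```bash
mkdir -p pics; python3 - <<'E'
from rig import env, imaging
import cv2, numpy as np
s=env.get_state();print(s['time'],s['eef_pos'],s['ee_rot'])
for n in ['top','side','wrist']:
    im=imaging.read_camera(n);cv2.imwrite(f'pics/{n}0.png',im[:,:,::-1]);np.save(f'pics/{n}0.npy',im)
    print(n,imaging.camera_info(n))
a=[cv2.imread(f'pics/{n}0.png') for n in ['top','side']]
cv2.imwrite('pics/t0.png',cv2.resize(a[0],(800,600)))
E
```

```text
0.0 [ 178.5394238  -598.66275793  403.91778367] [-1.79910282e+02 -2.89086044e-03  1.66033888e+01]
top {'fx': 387.30535313451026, 'fy': 387.30535313451026, 'cx': 251.8396767892556, 'cy': 193.30732185581812, 'distortion': array([0.04389408, 0.        , 0.        , 0.        , 0.        ]), 'R': array([[ 0.00194618, -0.99994342,  0.01045772],
       [-0.99006113, -0.00339735, -0.14059667],
       [ 0.14062424, -0.01008015, -0.99001172]]), 't': array([-133.4279353 ,  503.83925032,  880.4159029 ])}
side {'fx': 387.77724133559934, 'fy': 387.77724133559934, 'cx': 253.47867379800317, 'cy': 192.88964718816234, 'distortion': array([-0.04588388,  0.        ,  0.        ,  0.        ,  0.        ]), 'R': array([[-0.99271916, -0.12044614,  0.0011784 ],
       [-0.07620265,  0.62042695, -0.78055336],
       [ 0.09328353, -0.77496008, -0.62508804]]), 't': array([482.86200162, 150.33744329, 830.85099241])}
wrist {'fx': 305.83042797790654, 'fy': 305.83042797790654, 'cx': 259.77097275557196, 'cy': 189.95573295641282, 'distortion': array([-0.08364655,  0.        ,  0.        ,  0.        ,  0.        ]), 'tool_from_camera': array([[ 9.28973953e-05, -9.50690227e-01, -3.10142039e-01,
         7.90995221e+01],
       [ 9.99999895e-01,  2.27585114e-04, -3.98093591e-04,
         9.35439389e-01],
       [ 4.49047398e-04, -3.10141969e-01,  9.50690148e-01,
         3.00475716e+01],
       [ 0.00000000e+00,  0.00000000e+00,  0.00000000e+00,
         1.00000000e+00]])}
```

View pics/t0.png

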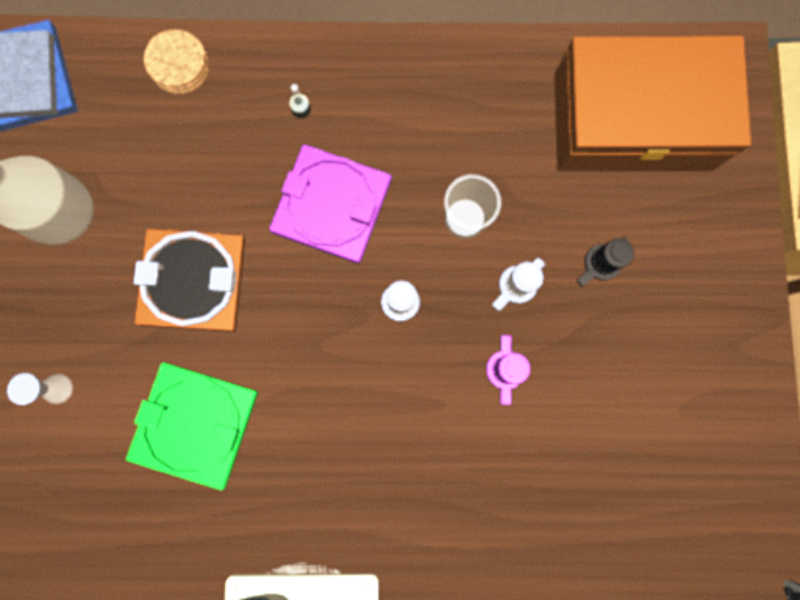

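View pics/side0.png

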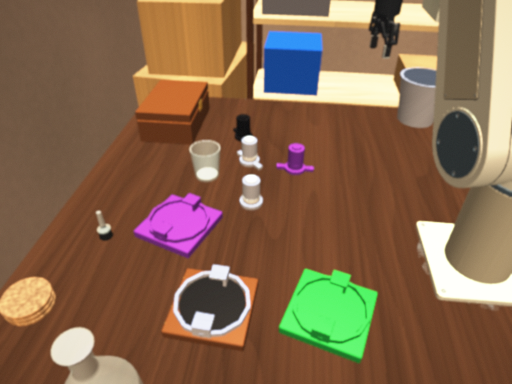

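The top view (800x600) shows the eared chrome light at about (519,284), ear tips (501,304) and (541,264). The plain light is at (401,300), the tumbler at (472,205). The walnut mount centre is about (188,279), with hooks left and right at (147,274) and (221,279).

```bash
cat > h.py <<'E'
from rig import env, imaging
import cv2, numpy as np
from scipy.spatial.transform import Rotation as Ro
def cam(n,s=None):
    i=imaging.camera_info(n);K=np.array([[i['fx'],0,i['cx']],[0,i['fy'],i['cy']],[0,0,1]])
    if n=='wrist':
        T=np.array(i['tool_from_camera']);Rt=Ro.from_euler('xyz',s['ee_rot'],degrees=True).as_matrix()
        Rw=Rt@T[:3,:3];o=Rt@T[:3,3]+s['eef_pos'];R=Rw.T;t=-R@o
    else: R,t=np.array(i['R']),np.array(i['t'])
    return K,np.array(i['distortion']),R,t
def back(c,uv,z):
    K,d,R,t=c;p=cv2.undistortPoints(np.array([uv],float),K,d)[0,0]
    r=R.T@np.array([p[0],p[1],1]);o=-R.T@t
    return (o+r*(z-o[2])/r[2]).round(1)
def proj(c,X):
    K,d,R,t=c;return cv2.projectPoints(np.array(X,float).reshape(-1,3),cv2.Rodrigues(R)[0],t,K,d)[0][:,0]
E
python3 - <<'E'
from h import *
c=cam('top');k=.64
for n,uv,z in [('ear1',(501,304),5),('ear2',(541,264),5),('button',(527,274),74),('plain',(402,296),74),('tumb',(472,200),88),
 ('m1',(147,230),20),('m2',(243,236),20),('m3',(235,330),20),('m4',(136,324),20),('h1',(147,274),46),('h2',(221,279),46)]:
    print(n,back(c,np.array(uv)*k,z))
E
```

```text
ear1 [ 506.1 -300.9    5. ]
ear2 [ 570.2 -365.5    5. ]
button [ 540.9 -326.8   74. ]
plain [ 507.8 -144.    74. ]
tumb [ 648.  -246.1   88. ]
m1 [617.9 249.9  20. ]
m2 [609.6 102.3  20. ]
m3 [462.7 109.1  20. ]
m4 [471.6 257.9  20. ]
h1 [543.8 235.7  46. ]
h2 [536.8 126.3  46. ]
```

Emit:
servo_tool(
  motion=[
    {"slide": [3.5,2.6,-0.7],"twist": [0,0,0.076],"grip": 8.5},
    {"slide": [7,5.2,-1.4],"twist": [0,0,0.152],"grip": 8.5},
    {"slide": [10.5,7.8,-2.1],"twist": [0,0,0.228],"grip": 8.5},
    {"slide": [14,10.4,-2.8],"twist": [0,0,0.304],"grip": 8.5},
    {"slide": [17.5,13,-3.5],"twist": [0,0,0.38],"grip": 8.5},
    {"slide": [21,15.6,-4.2],"twist": [0,0,0.456],"grip": 8.5},
    {"slide": [24.5,18.2,-4.9],"twist": [0,0,0.532],"grip": 8.5},
    {"slide": [28,20.8,-5.6],"twist": [0,0,0.608],"grip": 8.5},
    {"slide": [31.5,23.4,-6.3],"twist": [0,0,0.684],"grip": 8.5},
    {"slide": [35,26,-7],"twist": [0,0,0.757],"grip": 8.5},
  ],
)

```text
time: 0.98
eef_pos: [510.2, -352.0, 338.2]
ee_rot: [-180.0, -0.0, 60.2]
force: [0.4, -0.1, -0.3]
gripper_width: 84.7
grasp_force: 0.0
```

Emit:
servo_tool(
  motion=[
    {"slide": [1,0.8,-0.5],"twist": [0,0,0],"grip": 8.5},
    {"slide": [1,0.8,-0.5],"twist": [0,0,0],"grip": 8.5},
    {"slide": [1,0.8,-0.5],"twist": [0,0,0],"grip": 8.5},
  ],
)

```text
time: 1.23
eef_pos: [518.9, -345.1, 333.0]
ee_rot: [-179.9, 0.0, 60.0]
force: [-0.8, -0.2, 0.8]
gripper_width: 85.0
grasp_force: 0.0
```

```bash
python3 - <<'E'
from h import *
s=env.get_state();im=imaging.read_camera('wrist');cv2.imwrite('pics/w1.png',im[:,:,::-1])
print(s['time'],s['eef_pos'],s['ee_rot'],s['gripper_width'])
np.save('pics/w1.npy',np.r_[s['eef_pos'],s['ee_rot']])
E
```

```text
1.2333 [ 518.9278962  -345.07464622  332.99768917] [-1.79911411e+02  1.25082445e-02  6.00382719e+01] 85.02424578540594
```

View pics/w1.png

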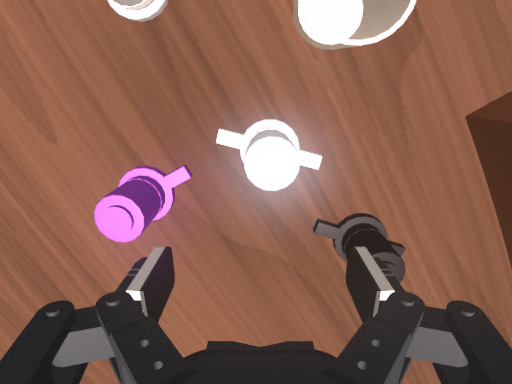

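The wrist view shows the light with ear tips at (220,137) and (320,161) and body top at about (272,165). Black and purple look-alikes stand on either side.

```bash
python3 - <<'E'
from h import *
a=np.load('pics/w1.npy');c=cam('wrist',dict(eef_pos=a[:3],ee_rot=a[3:]))
e1,e2=back(c,(219.5,137),8),back(c,(321,161),8);b=back(c,(272,164.5),72)
print(e1,e2,(e1+e2)/2,np.linalg.norm(e1-e2),np.degrees(np.arctan2(*(e2-e1)[1::-1])),b)
t=cam('top');print('black',back(t,(.64*620,.64*250),74),'purple',back(t,(.64*514,.64*369),74))
E
```

```text
[ 503.1 -294.3    8. ] [ 577.4 -364.3    8. ] [ 540.25 -329.3     8.  ] 102.08080132914316 -43.29314645786134 [ 539. -329.   72.]
black [ 577.1 -463.7   74. ] purple [ 402.8 -304.1   74. ]
```

Emit:
servo_tool(
  motion=[
    {"slide": [1.1,0.8,-0.5],"twist": [0,0,0],"grip": 8.5},
    {"slide": [2.1,1.6,-2],"twist": [0,0,0],"grip": 8.5},
    {"slide": [2.1,1.6,-5],"twist": [0,0,0],"grip": 8.5},
    {"slide": [2.1,1.6,-8],"twist": [0,0,0],"grip": 8.5},
    {"slide": [2.1,1.6,-10.5],"twist": [0,0,0],"grip": 8.5},
    {"slide": [2.1,1.6,-12.2],"twist": [0,0,0],"grip": 8.5},
    {"slide": [2.1,1.6,-12.2],"twist": [0,0,0],"grip": 8.5},
    {"slide": [2.1,1.6,-12.2],"twist": [0,0,0],"grip": 8.5},
  ],
)

```text
time: 1.95
eef_pos: [539.1, -330.3, 211.1]
ee_rot: [-179.9, -0.0, 59.9]
force: [0.0, -0.4, -0.1]
gripper_width: 84.8
grasp_force: 0.0
```

Emit:
servo_tool(
  squeeze=50,
  motion=[
    {"slide": [0,0,0],"twist": [0,0,0],"grip": 5.5},
    {"slide": [0,0,0],"twist": [0,0,0],"grip": 4},
    {"slide": [0,0,0],"twist": [0,0,0],"grip": 3},
    {"slide": [0,0,0],"twist": [0,0,0],"grip": 3},
    {"slide": [0,0,0],"twist": [0,0,0],"grip": 3},
    {"slide": [0,0,0],"twist": [0,0,0],"grip": 3},
    {"slide": [0,0,0],"twist": [0,0,0],"grip": 3},
    {"slide": [0,0,0],"twist": [0,0,0],"grip": 3},
  ],
)

```text
time: 2.62
eef_pos: [540.2, -329.9, 213.4]
ee_rot: [179.9, 0.0, 60.0]
force: [-1.8, -0.3, 6.5]
gripper_width: 42.7
grasp_force: 50.6
```

Emit:
servo_tool(
  motion=[
    {"slide": [0,0,2],"twist": [0,0,0],"grip": 3},
    {"slide": [0,0,5],"twist": [0,0,0],"grip": 3},
    {"slide": [0,0,8.5],"twist": [0,0,0],"grip": 3},
    {"slide": [0,1,11],"twist": [0,0,0],"grip": 3},
    {"slide": [0,3.5,12],"twist": [0,0,0.05],"grip": 3},
    {"slide": [0,7,12],"twist": [0,0,0.1],"grip": 3},
    {"slide": [0,10.5,12],"twist": [0,0,0.15],"grip": 3},
    {"slide": [0,14,12],"twist": [0,0,0.2],"grip": 3},
    {"slide": [0,17.5,12],"twist": [0,0,0.25],"grip": 3},
    {"slide": [0,21,12],"twist": [0,0,0.3],"grip": 3},
  ],
)

```text
time: 3.45
eef_pos: [539.4, -118.0, 332.3]
ee_rot: [179.9, -0.0, 77.3]
force: [0.2, -0.3, -1.9]
gripper_width: 42.8
grasp_force: 51.3
```

Emit:
servo_tool(
  motion=[
    {"slide": [0,3.5,0],"twist": [0,0,0.05],"grip": 3},
    {"slide": [0,7,0],"twist": [0,0,0.1],"grip": 3},
    {"slide": [0,10.5,0],"twist": [0,0,0.15],"grip": 3},
    {"slide": [0,14,0],"twist": [0,0,0.2],"grip": 3},
    {"slide": [0,17.5,0],"twist": [0,0,0.25],"grip": 3},
    {"slide": [0,21,0],"twist": [0,0,0.3],"grip": 3},
    {"slide": [0,24,0],"twist": [0,0,0.35],"grip": 3},
    {"slide": [0,26.5,0],"twist": [0,0,0.4],"grip": 3},
    {"slide": [0,28,0],"twist": [0,0,0.4],"grip": 3},
    {"slide": [0,28,0],"twist": [0,0,0.4],"grip": 3},
  ],
)

```text
time: 4.28
eef_pos: [539.6, 163.2, 332.3]
ee_rot: [179.9, -0.0, 100.3]
force: [-0.7, -0.0, -1.9]
gripper_width: 42.8
grasp_force: 51.3
```

```bash
python3 - <<'E'
from h import *
s=env.get_state();im=imaging.read_camera('wrist');cv2.imwrite('pics/w2.png',im[:,:,::-1])
print(s['time'],s['eef_pos'],s['ee_rot'],s['gripper_width'],s['grasp_force'])
np.save('pics/w2.npy',np.r_[s['eef_pos'],s['ee_rot']])
E
```

```text
4.2833 [539.64080329 163.21002525 332.25235435] [ 1.79915953e+02 -4.30609057e-02  1.00263810e+02] 42.83310231400177 51.32529079914093
```

View pics/w2.png

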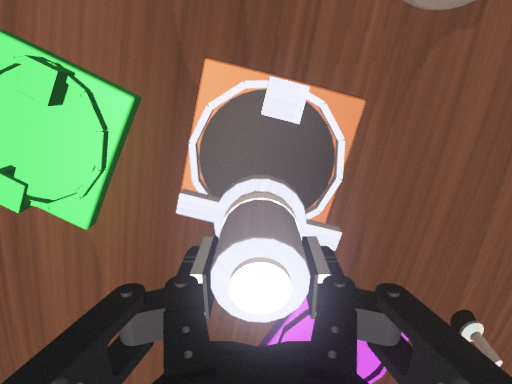

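The wrist view shows the light held upright with ear tips at (178,204) and (340,238). The mount's far corners are at (206,60) and (365,101), the hook at (286,99), and rim extremes at x=190 and 345.

```bash
python3 - <<'E'
from h import *
a=np.load('pics/w2.npy');c=cam('wrist',dict(eef_pos=a[:3],ee_rot=a[3:]))
ang=lambda d:np.degrees(np.arctan2(d[1],d[0]))
c1,c2=back(c,(206,60),20),back(c,(365,101),20);d=c2-c1;L=np.linalg.norm(d);d/=L
m=(c1+c2)/2;n=np.array([d[1],-d[0],0]);n*=np.sign(n@(a[:3]*[1,1,0]-m*[1,1,0]))
print('corners',c1,c2,L,'dir',ang(d),'centre',m+75*n)
h=back(c,(286.5,99),46);print('hook',h,'centre',h+55.5*n)
for z in (120,124,128):
    e1,e2=back(c,(178,204),z),back(c,(340,238),z);print(z,(e1+e2)/2,np.linalg.norm(e1-e2),ang(e2-e1))
# overlay: mount model and light model
ov=cv2.imread('pics/w2.png')
for (x,y) in [(540.4,180.4)]:
    t=np.linspace(0,2*np.pi,60)
    P=proj(c,np.c_[x+64*np.cos(t),y+64*np.sin(t),0*t+30])
    for p in P: cv2.circle(ov,tuple(int(v) for v in p),1,(0,0,255),-1)
cv2.imwrite('pics/ov2.png',ov)
E
```

```text
corners [475.1 258.5  20. ] [620.4 250.2  20. ] 145.53686818122748 dir -3.2693649389318753 centre [543.4727333  179.47206607  20.        ]
hook [548.  238.7  46. ] centre [544.83482264 183.29032889  46.        ]
120 [540.5 161.2 120. ] 108.51525238416951 -2.6409224140336294
124 [540.15 162.95 124.  ] 106.21308770580019 -2.6442033499594215
128 [539.85 164.7  128.  ] 103.81103024245549 -2.650179189645202
```

View pics/ov2.png

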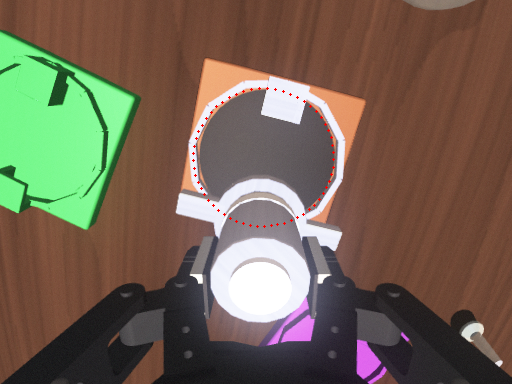

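Emit:
servo_tool(
  motion=[
    {"slide": [0.15,0.9,0],"twist": [0,0,-0.01],"grip": 3},
    {"slide": [0.28,1.75,-0.5],"twist": [0,0,-0.01],"grip": 3},
    {"slide": [0.28,1.75,-2.5],"twist": [0,0,-0.01],"grip": 3},
    {"slide": [0.28,1.75,-4.5],"twist": [0,0,-0.01],"grip": 3},
    {"slide": [0.28,1.75,-6.5],"twist": [0,0,-0.01],"grip": 3},
    {"slide": [0.28,1.75,-8],"twist": [0,0,-0.01],"grip": 3},
    {"slide": [0.28,1.75,-8.8],"twist": [0,0,-0.01],"grip": 3},
    {"slide": [0.28,1.75,-8.8],"twist": [0,0,-0.01],"grip": 3},
    {"slide": [0.28,1.75,-8.8],"twist": [0,0,-0.01],"grip": 3},
  ],
)

```text
time: 5.08
eef_pos: [542.9, 177.7, 243.6]
ee_rot: [-180.0, 0.0, 99.5]
force: [-0.3, 0.4, -2.0]
gripper_width: 42.6
grasp_force: 51.3
```

Emit:
servo_tool(
  motion=[
    {"slide": [0,0,-0.2],"twist": [0,0,0],"grip": 3},
    {"slide": [0,0,-0.3],"twist": [0,0,0],"grip": 3},
    {"slide": [0,0,-0.4],"twist": [0,0,0],"grip": 3},
    {"slide": [0,0,-0.4],"twist": [0,0,0],"grip": 3},
  ],
)

```text
time: 5.42
eef_pos: [542.8, 178.0, 240.1]
ee_rot: [180.0, -0.0, 99.5]
force: [0.2, -0.4, -1.9]
gripper_width: 42.5
grasp_force: 51.3
```

Emit:
servo_tool(
  motion=[
    {"slide": [0,0.2,-0.1],"twist": [0,0,0],"grip": 3},
    {"slide": [0,0.2,-0.2],"twist": [0,0,0],"grip": 3},
    {"slide": [0,0.2,-0.3],"twist": [0,0,0],"grip": 3},
    {"slide": [0,0.2,-0.35],"twist": [0,0,0],"grip": 3},
    {"slide": [0,0.2,-0.35],"twist": [0,0,0],"grip": 3},
  ],
)

```text
time: 5.83
eef_pos: [542.8, 180.2, 237.4]
ee_rot: [180.0, -0.0, 99.5]
force: [-3.6, 0.2, 10.9]
gripper_width: 42.8
grasp_force: 52.8
```

```bash
python3 - <<'E'
from h import *
for n in ['side','wrist']:
    im=imaging.read_camera(n)[:,:,::-1]
    cv2.imwrite(f'pics/{n}3.png',im)
a=cv2.imread('pics/side3.png')[220:370,130:290];b=cv2.imread('pics/wrist3.png')
cv2.imwrite('pics/m3.png',np.hstack([cv2.resize(a,(400,375)),cv2.resize(b[:,60:460],(400,375))]))
E
```

```text
(no output)
```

View pics/m3.png

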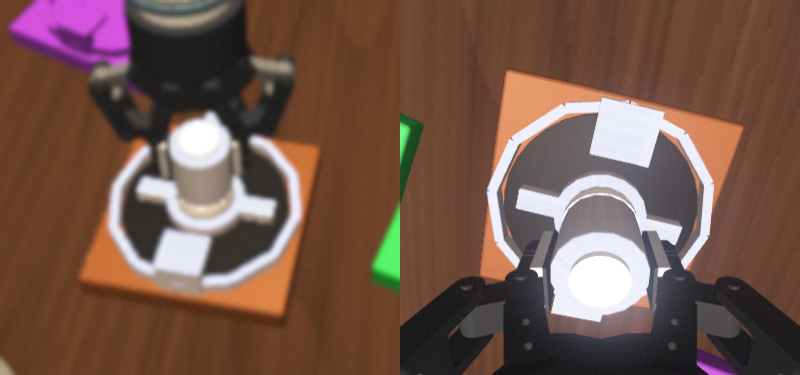

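The light is seated: TCP z 237.4 matches the expected height, about 11 N contact, ears between the hooks and clear of the rim. Next is the clockwise turn.

Emit:
servo_tool(
  motion=[
    {"slide": [0,0,0.05],"twist": [0,0,-0.05],"grip": 3},
    {"slide": [0,0,0.05],"twist": [0,0,-0.13],"grip": 3},
    {"slide": [0,0,0.05],"twist": [0,0,-0.22],"grip": 3},
    {"slide": [0,0,0.05],"twist": [0,0,-0.31],"grip": 3},
    {"slide": [0,0,0.05],"twist": [0,0,-0.4],"grip": 3},
    {"slide": [0,0,0.05],"twist": [0,0,-0.49],"grip": 3},
    {"slide": [0,0,0.05],"twist": [0,0,-0.58],"grip": 3},
    {"slide": [0,0,0.05],"twist": [0,0,-0.67],"grip": 3},
    {"slide": [0,0,0.05],"twist": [0,0,-0.75],"grip": 3},
    {"slide": [0,0,0.05],"twist": [0,0,-0.8],"grip": 3},
  ],
)

```text
time: 6.77
eef_pos: [543.2, 180.1, 237.4]
ee_rot: [179.9, -0.1, 53.5]
force: [0.6, 0.0, 2.9]
gripper_width: 42.9
grasp_force: 51.7
```

Emit:
servo_tool(
  motion=[
    {"slide": [0,0,0],"twist": [0,0,-0.08],"grip": 3},
    {"slide": [0,0,0],"twist": [0,0,-0.17],"grip": 3},
    {"slide": [0,0,0],"twist": [0,0,-0.26],"grip": 3},
    {"slide": [0,0,0],"twist": [0,0,-0.35],"grip": 3},
    {"slide": [0,0,0],"twist": [0,0,-0.44],"grip": 3},
    {"slide": [0,0,0],"twist": [0,0,-0.53],"grip": 3},
    {"slide": [0,0,0],"twist": [0,0,-0.62],"grip": 3},
    {"slide": [0,0,0],"twist": [0,0,-0.7],"grip": 3},
    {"slide": [0,0,0],"twist": [0,0,-0.76],"grip": 3},
    {"slide": [0,0,0],"twist": [0,0,-0.76],"grip": 3},
  ],
)

```text
time: 7.6
eef_pos: [543.3, 180.1, 237.4]
ee_rot: [-180.0, -0.1, 10.0]
force: [0.4, 0.3, 4.3]
gripper_width: 43.0
grasp_force: 51.9
```

```bash
python3 - <<'E'
from h import *
s=env.get_state();print(s['eef_pos'],s['ee_rot'],s['force'],s['torque'])
for n in ['side','wrist']:
    im=imaging.read_camera(n)[:,:,::-1]
    cv2.imwrite(f'pics/{n}4.png',im)
a=cv2.imread('pics/side4.png')[220:370,130:290];b=cv2.imread('pics/wrist4.png')
cv2.imwrite('pics/m4.png',np.hstack([cv2.resize(a,(400,375)),cv2.resize(b[:,60:460],(400,375))]))
E
```

```text
[543.25578103 180.0897688  237.38740037] [-1.79992263e+02 -1.09821087e-01  1.00223858e+01] [0.36459968 0.25821892 4.34670505] [-0.20892841 -0.01567908 -0.0473703 ]
```

View pics/m4.png

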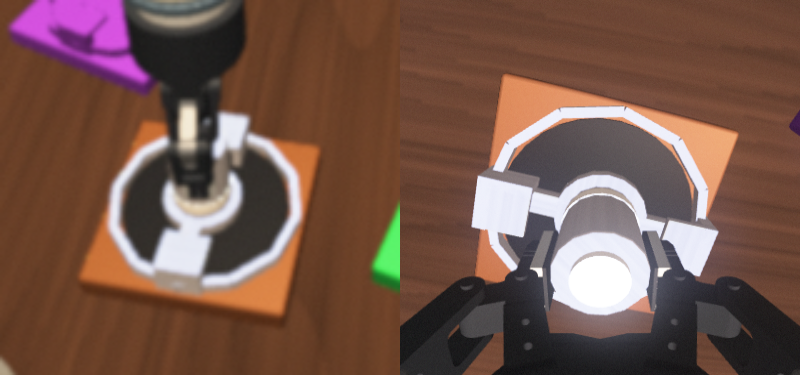

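Both ears are under the hooks, so I release and retreat.

Emit:
servo_tool(
  motion=[
    {"slide": [0,0,0],"twist": [0,0,0],"grip": 5},
    {"slide": [0,0,0],"twist": [0,0,0],"grip": 7.5},
    {"slide": [0,0,0],"twist": [0,0,0],"grip": 8.5},
    {"slide": [0,0,0],"twist": [0,0,0],"grip": 8.5},
    {"slide": [0,0,0],"twist": [0,0,0],"grip": 8.5},
    {"slide": [0,0,0],"twist": [0,0,0],"grip": 8.5},
    {"slide": [0,0,0],"twist": [0,0,0],"grip": 8.5},
  ],
)

```text
time: 8.28
eef_pos: [542.6, 179.9, 236.6]
ee_rot: [180.0, 0.0, 10.1]
force: [-0.2, 0.3, -0.1]
gripper_width: 84.9
grasp_force: 0.0
```

Emit:
servo_tool(
  motion=[
    {"slide": [0,0,1],"twist": [0,0,0],"grip": 8.5},
    {"slide": [0,0,3],"twist": [0,0,0],"grip": 8.5},
    {"slide": [0,0,6],"twist": [0,0,0],"grip": 8.5},
    {"slide": [0,0,9],"twist": [0,0,0],"grip": 8.5},
    {"slide": [0,0,12],"twist": [0,0,0],"grip": 8.5},
    {"slide": [0,0,13],"twist": [0,0,0],"grip": 8.5},
    {"slide": [0,0,13],"twist": [0,0,0],"grip": 8.5},
    {"slide": [0,0,13],"twist": [0,0,0],"grip": 8.5},
  ],
)

```text
time: 8.95
eef_pos: [542.4, 179.8, 367.0]
ee_rot: [-180.0, -0.1, 10.1]
force: [-0.5, 0.2, -0.2]
gripper_width: 85.2
grasp_force: 0.0
```

```bash
python3 - <<'E'
from h import *
for n in ['side','wrist']:
    im=imaging.read_camera(n)[:,:,::-1]
    cv2.imwrite(f'pics/{n}5.png',im)
a=cv2.imread('pics/side5.png');b=cv2.imread('pics/wrist5.png')
cv2.imwrite('pics/m5.png',np.hstack([cv2.resize(a[100:370,100:370],(375,375)),cv2.resize(b[:,60:460],(400,375))]))
E
```

```text
(no output)
```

View pics/m5.png

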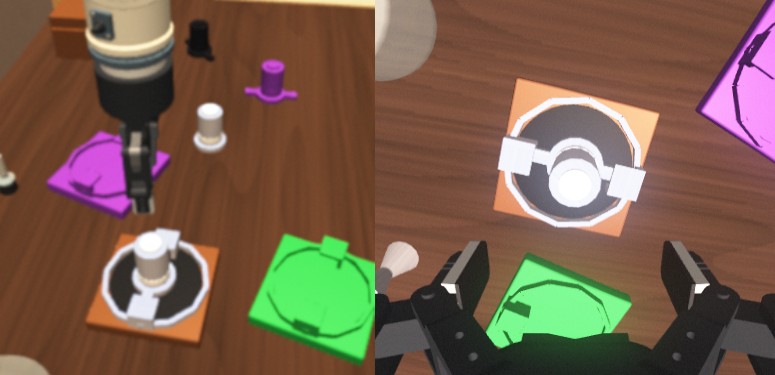

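The light stands upright and centred on the mount, ears under both hooks, and the gripper is clear.

```bash
python3 -c "
from rig import env
print(env.close_job())"
```

```text
the job is handed in; nothing more can be done
None
```

The eared light sits upright on the walnut mount with its ears turned under both hooks, released and handed in at about 9 s; the arm never went near the plain light or the tumbler, and the hand-in call returned no verdict.

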